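Level the bearing shelf and keep its screw pressed

ROBOT

A 7-joint arm with a two-finger parallel gripper is mounted at the origin on the work surface. World frame = base frame: x ahead of the robot, y to its left, z up, the work surface at z = 0. Lengths are in m, angles in rad, forces in N, time in s.
With the tool pointing down it reaches from about 0.4 to 0.875 m from the base axis. Payload 19.3 kg.
Tool frame: the origin (TCP) lies on the centre line of the jaws, within the pads' length; the fingertips stand env.finger_overhang ahead of it and the grasp point (between the pads) lies 11 mm behind it (env.finger_overhang is the distance from the TCP to the fingertips, in m); z points along the fingers, y is the line along which they close (so a half turn about z gives the same grasp; the last joint's range is limited). The gripper opens to 85 mm and grips with 20 to 120 N. Pads are 22 mm wide; open, the fingers measure 114 mm over their backs; the gripper's body (76 mm by 85 mm) begins 54 mm behind the grasp point. The pads swing forward as they close: fully open they stand 13 mm farther back than shut.
Start: joints at [-1.352, 0.521, -0.036, 1.599, 0.021, 1.021, -0.113], TCP at [0.178, 0.599, 0.239] pointing down, gripper open.
Joint ranges: [-2.91, 2.91], [-0.3, 2.13], [-1.5, 1.42], [0.17, 2.43], [-1.26, 4.41], [0.16, 1.93], [-2.52, 2.52]. Speed limits (rad/s): [1.89, 1.89, 2.39, 2.39, 3.01, 3.01, 3.01].

INTERFACE

Orientations are given as a unit quaternion [w, x, y, z].
In Python, from station import sensors, read_camera, job, env gives the robot as it stands.
- The arm moves only by the tool jog_arm, never from a script. Its arguments are lists of equal length, an entry for each row: "travel": the shift along the tool's x, y, z in m, a list of three; "dr": the turn, a rotation vector about the tool's x, y, z in rad, a list of three. A call has 1 to 5 rows; each row is the pose to reach, as a shift and turn from the pose commanded when the call began, along the tool's axes at that moment; what a row does not reach only later rows make up. A row lasts 1/12 s, in which the tool goes at most 41.7 mm and 7.16 degrees, less where a joint would pass 70% of its speed; a pose out of reach is approached as far as the arm can. A call with a gripper value outside its range is refused whole. "claw" is the closure, from -1 (fully open) to 1 (shut), so that 0 is half open, set as the call begins (left out, the last holds). The fingers move at their own pace and stop on an object; "grip_force" is the grip in N (left out, the last holds). Time passes only in rows, so rows that repeat a pose let the fingers close. It gives the time, the measured TCP pose, the force, the opening and the grip force at its end, in the units of the state.
- sensors.observe(): the state, without advancing time (a new reading comes with each control period).
- read_camera(name): name is "scene" or "top"; returns a dict with "image" (400x640x3 uint8, blue, green, red), "fx", "fy", "cx", "cy" (pixels), "R" (3x3) and "t" (3): a world point X has camera coordinates R X + t. Camera axes: x right, y down, z forward; pixel columns grow to the right and rows downward; lengths in m; the calibration is good to about 2 mm. A picture is of the moment at which its call begins. There is no depth.
- job.sign_off(): hands the job in; it is judged then, once.
The state is a dict: "time_s": time; "joints": joint angles; "dq": joint speeds; "joint_torque": joint torques, N m; "tcp_pos": TCP position; "orientation": TCP orientation; "contact_force": force on the tool from outside, world axes, zero at the start; "torque": the same for the moment, N m; "gripper_width": finger opening in m; "grip_force": force on a finger pad.
Only numpy, scipy, OpenCV 4.12 (cv2) and the standard library are available. Lean on these libraries where they do the work, as an engineer would, in place of code of your own. Each camera call takes 0.05 s, during which the arm holds its last target. There are 200 camera calls.

TASK

The little hinged shelf on the upturned crate slopes, so bearing balls would roll off it. Take the black push-and-turn knob at its low end, push it down until its clutch bites, and turn it while pushing until the steel ball of the level rests between its two black marks. Finish while still holding the knob pushed down there, so that the lock nut can be tightened; do not push the shelf itself, and leave the saucer, spanner, gauge head and parts case where they are.

Things in the scene. Friction and masses are not known exactly. Their poses are not given: they have to be found in the camera images.
- knob_grip (a point): Centre of the knob's grip bar: black plastic, 46 mm long (its own x), 20 mm wide (its own y, the faces to pinch from above), 36 mm high, on a round flange 50 mm across. The point lies on the vertical turning axis, 15 mm below the bar's top, 21 mm above the flange's top, 208 mm above the table; it moves and turns with the knob. All else on the crate within 60 mm is lower than the flange.
- press (a joint): How far the knob is pushed down, m: 0 released, stop at 0.011. Springs lift it (about 8 N at 6 mm, 12 N at 10 mm). Two pins under it reach a ring of 12 teeth at 0.004. They may land on top of the sprung teeth: kept pressed 7 to 10 mm and turned, they drop in and then drive the screw, after up to 0.4 rad of idle turn; 0.15 rad of play on reversing. Unpressed it turns idly.
- tilt (a joint): Slope of the shelf, rad: 0 is level, negative is knob end low (the start, -0.105 to -0.04). Once the clutch drives, turning the knob clockwise seen from above raises the knob end by 0.1 rad per rad of turn, anticlockwise lowers it. The screw stays where it is left, so the knob may be let up and taken anew. Range -0.15 to 0.09.
- ball (a point): Centre of the level's dark steel ball, 14 mm across, in a straight white trough (84 x 30 mm) on the shelf, running along the shelf from the hinge to the knob. The ball goes to the low end: 20 mm of travel per 0.1 rad of slope, towards the knob when the knob end is low.
- marks_mid (a point): Point midway between the two black cross marks on the trough (inner edges 18 mm apart), at the height of the ball's centre, 148 mm from the knob's axis; its y axis points along the shelf towards the knob. The ball sits here when the shelf is level.
- stand: The levelling shelf's aluminium base, 80 x 280 x 10 mm, fixed on the crate's top (blue crate 420 x 660 mm, top 110 mm above the table). Origin at the centre of its underside; y points along it towards the knob, whose axis is at y = 105 mm. Its yaw varies.
- knob: The whole black knob (bar and flange); origin on its axis, level with the stand's underside when released.
- shelf: The hinged aluminium shelf, 76 x 200 x 6 mm, about 50 mm above the crate. Origin on the hinge line at the end far from the knob. Not to be pushed.
- saucer: White ceramic saucer, 110 mm across, 20 mm high, on the crate; origin at the centre of its underside. Bystander.
- spanner: Flat steel cone spanner, 168 x 28 x 5 mm, lying on the crate; origin at the centre of its underside. Bystander.
- gauge: Aluminium pump gauge head, 56 mm dial, 31 mm high, with a stub on each side; origin under the dial. Bystander.
- case: Black plastic parts case with spring clip, 105 x 75 x 38 mm; origin at the centre of its underside. Bystander.

How it is judged:
On the way, in this order (a step that is already met when the one before it is completed fails the run):
1. the knob is pushed down into its clutch by the gripper (value of joint press above 0.0055 m and contact force between the fingers and knob above 3 N), for 0.2 s.
2. the shelf is level with the knob still pressed (value of joint press above 0.0055 m and value of joint tilt between -0.017 and 0.017 rad), for 0.3 s.
At the end, for the whole second after the job is handed in: The shelf is level within 0.017 rad (the ball within 3.4 mm of midway between the marks) and still, while the gripper goes on pressing the knob down at least 5.5 mm with more than 3 N of contact; the saucer, spanner, gauge head and parts case are within 30 mm of where they stood (all of step 2 and contact force between the fingers and knob above 3 N and velocity of joint tilt between -0.01 and 0.01 rad/s and distance of each of saucer, spanner, gauge, case from where it was at the start of the episode below 0.03 m); the arm keeps its last pose, push and grip.
It fails at once if the shelf itself was pushed (contact force between any of the fingers, the arm and shelf above 2 N).
It fails at once if a bystander was knocked away (distance of any of saucer, spanner, gauge, case from where it was at the start of the episode above 0.03 m).
It also fails if it takes over 38 s, if anything falls off the work surface, if the arm or the gripper's body presses on something with over 40 N, if the wrist force passes 120 N, or if a joint passes its speed limit or range.

## Working session

There is one attempt and no reset: what is moved stays moved. The work goes in short steps, Python scripts to look and compute and a tool call to move; the robot and the scene stay as the last step left them, time stands still between calls to the robot, and variables do not carry over. Pictures are saved under pics/ and viewed, at most 10 in all, crops included, and the job is handed in when it is done.

Besides the shell and the picture viewer there is one more tool, called after ">>>" as name(argument=value, ...), one argument or row to a line, values as JSON. jog_arm: Moves the arm, as the interface text tells. Its arguments: {"type":"object","properties":{"travel":{"type":"array","items":{"type":"array","items":{"type":"number"}}},"dr":{"type":"array","items":{"type":"array","items":{"type":"number"}}},"claw":{"type":"number"},"grip_force":{"type":"number"}},"required":["travel","dr"]}

```bash
mkdir -p pics; python3 - <<'E'
from station import sensors, read_camera, job, env
import cv2,pickle
print(sensors.observe(), env.finger_overhang)
for n in("scene","top"):
    c=read_camera(n); cv2.imwrite(f"pics/{n}0.png",c["image"]); pickle.dump(c,open(n+".pkl","wb")); print(n,c["fx"],c["R"],c["t"])
E
```

```text
{'time_s': 0.0, 'joints': array([-1.35219949,  0.52203735, -0.03634242,  1.60000031,  0.02122998,
        1.02109314, -0.11283515]), 'dq': array([ 1.36670075e-03, -5.41183859e-04, -4.91797289e-05,  1.53194407e-06,
        1.28254704e-03,  1.89728771e-03,  5.95444011e-04]), 'joint_torque': array([-4.56419921e-04, -9.27101970e+01,  1.97929479e+00, -3.69908094e+01,
        1.78083417e-02,  8.55184975e-03, -2.51805676e-05]), 'tcp_pos': array([0.17794056, 0.59879378, 0.23871378]), 'orientation': array([-3.30932923e-05,  1.43905304e-01,  9.89591295e-01, -5.75166282e-04]), 'contact_force': array([ 0.41269328, -0.39651536,  0.24615678]), 'torque': array([ 0.00809732,  0.00497624, -0.04828795]), 'grip_force': 0.0, 'gripper_width': 0.08538090544908779} 0.008
scene 377.33665379549836 [[ 0.38555541  0.92252838 -0.01698253]
 [ 0.73480739 -0.31812813 -0.59904307]
 [-0.55803685  0.2184854  -0.80053669]] [-0.22391734 -0.34067871  1.26871551]
top 475.4016971992883 [[-3.88263342e-03 -9.99692090e-01  2.45081792e-02]
 [-9.92636423e-01  8.85673631e-04 -1.21128641e-01]
 [ 1.21069638e-01 -2.47980094e-02 -9.92334219e-01]] [0.00464834 0.62028512 0.97797304]
```

View pics/scene0.png

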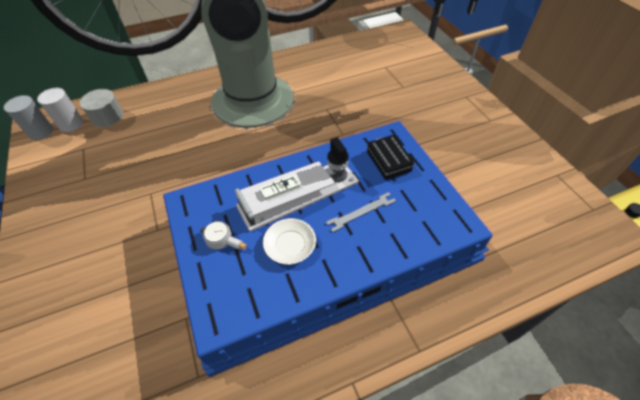

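View pics/top0.png

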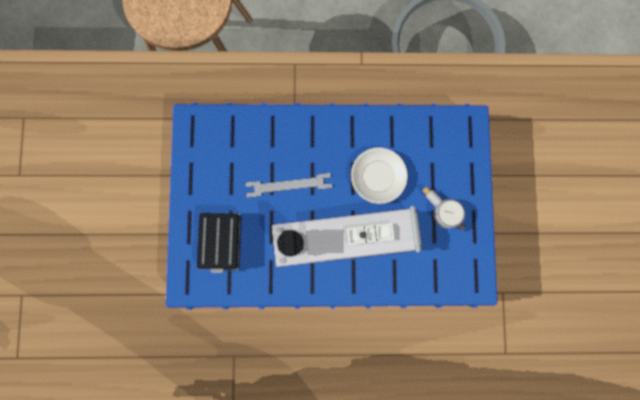

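The scene view shows the knob near (338,155) and the level near (280,187). In the top view the knob is near (290,242) and the ball near (363,235). I'll enlarge both areas.

```bash
python3 - <<'E'
import cv2,pickle,numpy as np
a=pickle.load(open("scene.pkl","rb"))["image"][125:215,240:370]
b=pickle.load(open("top.pkl","rb"))["image"][200:275,265:425]
A=cv2.resize(a,None,fx=6,fy=6,interpolation=cv2.INTER_CUBIC)
B=cv2.resize(b,None,fx=5,fy=5,interpolation=cv2.INTER_CUBIC)
B=cv2.convertScaleAbs(B,alpha=1.0,beta=0)
c=pickle.load(open("top.pkl","rb"))["image"][222:264,270:312]
C=cv2.LUT(cv2.resize(c,None,fx=10,fy=10,interpolation=cv2.INTER_CUBIC),(255*(np.arange(256)/255)**.5).astype('uint8'))
cv2.imwrite("pics/a.png",A);cv2.imwrite("pics/b.png",B)
cv2.imwrite("pics/c.png",C)
E
```

```text
(no output)
```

View pics/a.png

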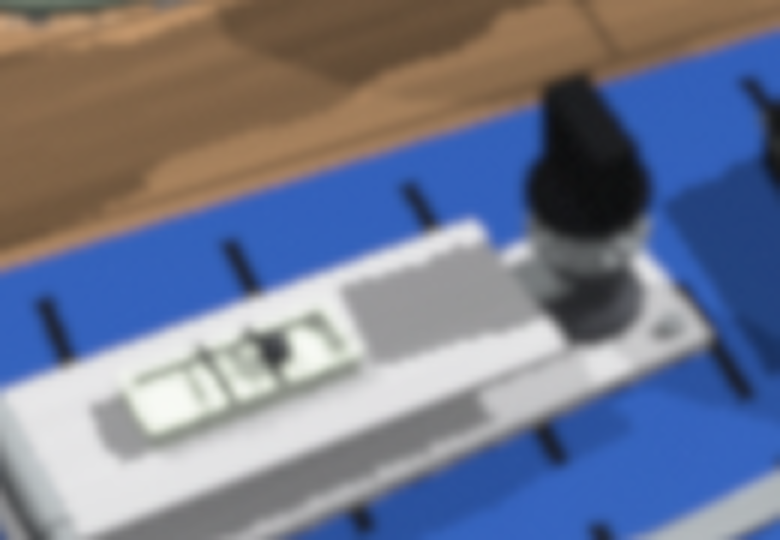

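View pics/b.png

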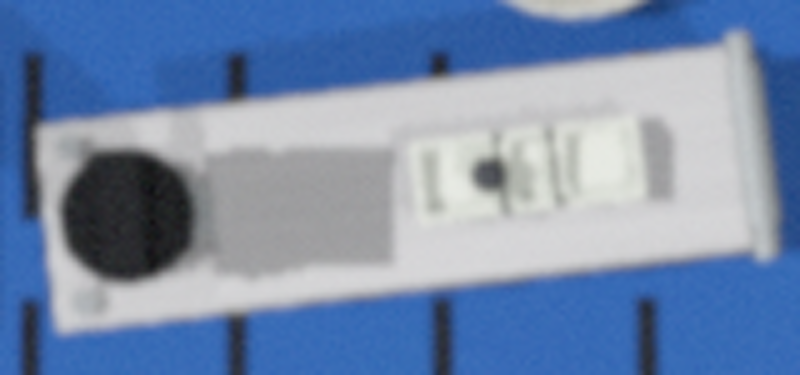

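View pics/c.png

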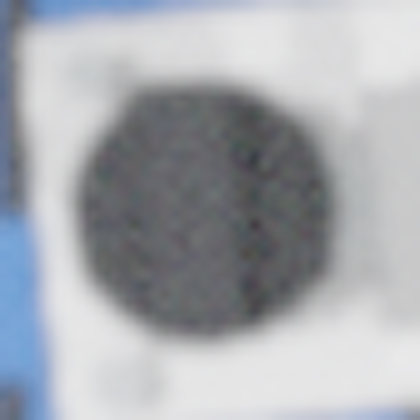

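Crop a shows the bar's top running from about (565,85) to (615,155). Crop b shows the knob flange centred at about (128,215), and the ball at (489,175) with the marks at (506,170) and (558,160). In crop c the flange centre is (205,212), and the bar lies roughly vertical with its right edge near x = 235–265. Next I'll triangulate and overlay a model of the knob to get the yaw.

```bash
cat > h.py <<'E'
import numpy as np,cv2,pickle
def K(c): return np.array([[c["fx"],0,c["cx"]],[0,c["fy"],c["cy"]],[0,0,1]])
def P(c): return K(c)@np.c_[c["R"],c["t"]]
def proj(c,X):
    x=P(c)@np.r_[np.atleast_2d(X).T,np.ones((1,len(np.atleast_2d(X))))]; return (x[:2]/x[2]).T
def tri(c1,u1,c2,u2):
    X=cv2.triangulatePoints(P(c1),P(c2),np.array(u1,float),np.array(u2,float)).ravel(); X=X[:3]/X[3]
    return X,proj(c1,X)[0]-u1,proj(c2,X)[0]-u2
def atz(c,u,z):
    C=-c["R"].T@c["t"]; d=c["R"].T@np.linalg.inv(K(c))@[u[0],u[1],1]; return C+d*(z-C[2])/d[2]
E
python3 - <<'E'
from h import *
s=pickle.load(open("scene.pkl","rb"));t=pickle.load(open("top.pkl","rb"))
a=lambda x,y:(240+x/6-.4,125+y/6-.4); b=lambda x,y:(265+x/5-.4,200+y/5-.4)
F=atz(t,(290.05,242.75),.185); print("flange top",F,"scene",atz(s,a(588,193),.185))
print("tri",tri(t,(290.05,242.75),s,a(588,193)))
print("ball tri",tri(t,b(489,175),s,a(274,350)))
m=[tri(t,b(506,170),s,a(226,365))[0],tri(t,b(552,160),s,a(226,365))[0]];print(m)
B=atz(t,b(489,175),.175);print("ball",B, "dist",np.linalg.norm((B-F)[:2]))
for u in[b(501,172),b(553,162)]:print("mark",atz(t,u,.175))
C=[(b(38,125)),b(58,333)];p=[atz(t,u,.12) for u in C];print("corners",p, "stand yaw from edge",np.degrees(np.arctan2(*(p[1]-p[0])[[1,0]])))
# wireframes
out=[]
for c,(x0,y0,w,h) in((t,(270,220,42,42)),(s,(315,130,42,42))):
    row=[]
    for yaw in (None,-20,-10,0,10,20):
        im=c["image"][y0:y0+h,x0:x0+w]; im=cv2.resize(im,None,fx=6,fy=6,interpolation=cv2.INTER_CUBIC)
        im=cv2.LUT(im,np.clip(255*(np.arange(256)/90)**.8,0,255).astype('uint8'))
        if yaw is not None:
            r=np.radians(yaw);ca,sa=np.cos(r),np.sin(r)
            for z in(.187,.223):
                q=[[F[0]+ca*x-sa*y,F[1]+sa*x+ca*y,z] for x,y in((.023,.01),(.023,-.01),(-.023,-.01),(-.023,.01))]
                q=((proj(c,q)-[x0,y0]+.5)*6).astype(int); cv2.polylines(im,[q],True,(0,255,255) if z>.2 else (0,255,0),1)
        row.append(im)
    out+=[np.hstack(row[:3]),np.hstack(row[3:])]
cv2.imwrite("pics/d.png",np.vstack(out[:2]));cv2.imwrite("pics/e.png",np.vstack(out[2:]))
E
```

```text
flange top [0.51026703 0.07979255 0.185     ] scene [0.51076805 0.07735574 0.185     ]
tri (array([0.50998563, 0.07913387, 0.18360099]), array([0.4121456, 0.1675301]), array([ 0.56014849, -0.03204179]))
ball tri (array([ 0.5246224 , -0.05285017,  0.17050024]), array([0.48358808, 0.15639217]), array([ 0.6758085 , -0.01338699]))
[array([ 0.52520868, -0.06389929,  0.16835564]), array([ 0.53009007, -0.07419072,  0.17834363])]
ball [ 0.52476971 -0.05155023  0.175     ] dist 0.132141041254478
mark [ 0.52584939 -0.0559608   0.175     ]
mark [ 0.52943954 -0.07508468  0.175     ]
corners [array([0.54637493, 0.11846327, 0.12      ]), array([0.4665688 , 0.10993378, 0.12      ])] stand yaw from edge -173.8995206095864
```

View pics/d.png

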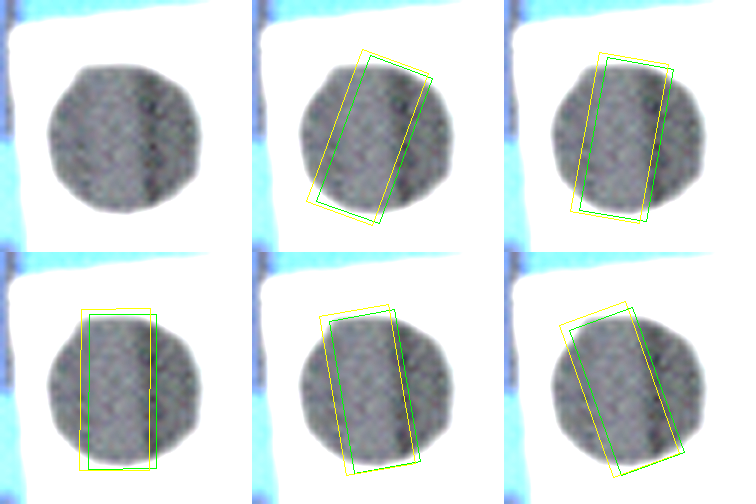

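View pics/e.png

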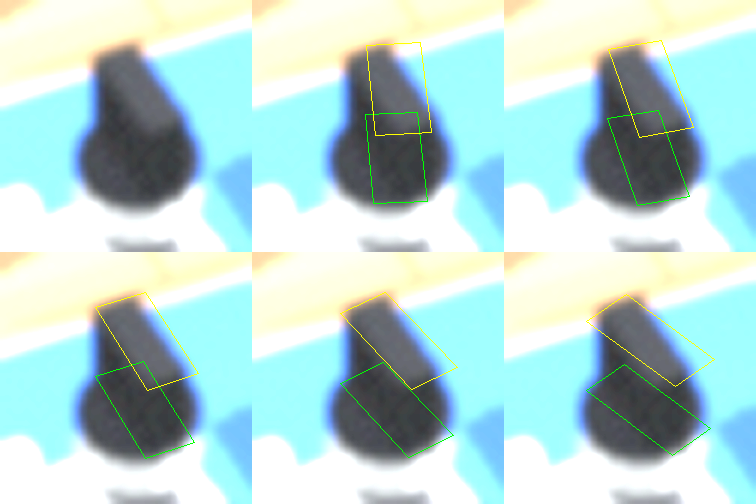

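I measured the knob axis at about (0.510, 0.079) and the flange top at z≈0.184, against 0.187 in the text. The bar's long axis is about 3° from world x. The ball is about 14–16 mm from the midpoint, so the tilt is roughly -0.075. That means about 0.75 rad clockwise, plus any idle turn. Now I'll travel to above the knob.

>>> jog_arm(
  travel=[
    [-0.03, -0.026, -0.01],
    [-0.06, -0.052, -0.02],
    [-0.09, -0.078, -0.03],
    [-0.12, -0.104, -0.03],
    [-0.15, -0.13, -0.03],
  ],
  dr=[
    [0, 0, 0],
    [0, 0, 0],
    [0, 0, 0],
    [0, 0, 0],
    [0, 0, 0],
  ],
  claw=-1,
  grip_force=60,
)

```text
time_s: 0.52
tcp_pos: [0.2855, 0.4301, 0.2696]
orientation: [0.0, 0.144, 0.99, 0.0]
contact_force: [1.3, 1.2, -0.1]
gripper_width: 0.0857
grip_force: 0.0
```

>>> jog_arm(
  travel=[
    [-0.03, -0.026, 0],
    [-0.06, -0.052, 0],
    [-0.09, -0.078, 0],
    [-0.12, -0.104, 0],
    [-0.15, -0.13, 0],
  ],
  dr=[
    [0, 0, 0],
    [0, 0, 0],
    [0, 0, 0],
    [0, 0, 0],
    [0, 0, 0],
  ],
)

```text
time_s: 0.93
tcp_pos: [0.3921, 0.2626, 0.2693]
orientation: [-0.0, 0.144, 0.99, 0.0]
contact_force: [0.1, 0.4, 1.5]
gripper_width: 0.0851
grip_force: 0.0
```

>>> jog_arm(
  travel=[
    [-0.03, -0.026, 0],
    [-0.06, -0.052, 0],
    [-0.09, -0.078, 0],
    [-0.12, -0.104, 0],
    [-0.15, -0.13, 0],
  ],
  dr=[
    [0, 0, -0.08],
    [0, 0, -0.16],
    [0, 0, -0.24],
    [0, 0, -0.3],
    [0, 0, -0.34],
  ],
)

```text
time_s: 1.35
tcp_pos: [0.4989, 0.0952, 0.2693]
orientation: [-0.0, -0.027, 1.0, -0.0]
contact_force: [1.3, 0.9, -0.0]
gripper_width: 0.0853
grip_force: 0.0
```

```bash
cat > st.py <<'E'
from station import sensors
import numpy as np
from scipy.spatial.transform import Rotation as Ro
o=sensors.observe(); q=o["orientation"]; R=Ro.from_quat(np.r_[q[1:],q[0]]).as_matrix()
print(o["time_s"],o["tcp_pos"].round(4),"ytool deg",np.degrees(np.arctan2(R[1,1],R[0,1])).round(2),"z",R[:,2].round(3),"F",o["contact_force"].round(1),"M",o["torque"].round(2),"w",o["gripper_width"],o["grip_force"],o["joints"].round(2))
d=np.array([.5103,.079,.200])-o["tcp_pos"]; print("to knob, tool axes",(R.T@d).round(4))
E
python3 st.py
```

```text
1.35 [0.4989 0.0952 0.2693] ytool deg 93.14 z [-0. -0. -1.] F [ 1.3  0.9 -0. ] M [0.01 0.   0.04] w 0.08527943858331773 0.0 [-0.42  0.3   0.14  1.87 -0.05  0.97  1.37]
to knob, tool axes [-0.0106 -0.0168  0.0693]
```

>>> jog_arm(
  travel=[
    [-0.0106, -0.0168, 0.01],
    [-0.0106, -0.0168, 0.025],
    [-0.0106, -0.0168, 0.045],
    [-0.0106, -0.0168, 0.06],
    [-0.0106, -0.0168, 0.069],
  ],
  dr=[
    [0, 0, 0],
    [0, 0, 0],
    [0, 0, 0],
    [0, 0, 0],
    [0, 0, 0],
  ],
)

```text
time_s: 1.77
tcp_pos: [0.5091, 0.0806, 0.1986]
orientation: [-0.001, -0.025, 1.0, -0.0]
contact_force: [-0.5, -0.3, -1.0]
gripper_width: 0.0855
grip_force: 0.0
```

```bash
python3 st.py; python3 - <<'E'
from station import read_camera
from h import *
o=[]
for n,(x0,y0,w,h) in(("scene",(290,100,100,90)),("top",(240,200,100,90))):
    c=read_camera(n);im=cv2.resize(c["image"][y0:y0+h,x0:x0+w],None,fx=4,fy=4,interpolation=cv2.INTER_CUBIC)
    o.append(cv2.LUT(im,np.clip(255*(np.arange(256)/140)**.8,0,255).astype('uint8')))
cv2.imwrite("pics/f.png",np.hstack(o))
E
```

```text
1.7667 [0.5091 0.0806 0.1986] ytool deg 92.92 z [-0.002 -0.001 -1.   ] F [-0.5 -0.3 -1. ] M [-0.    0.01  0.03] w 0.08548717445022747 0.0 [-0.38  0.41  0.14  1.93 -0.07  0.81  1.42]
to knob, tool axes [-0.0012 -0.0016 -0.0014]
```

View pics/f.png

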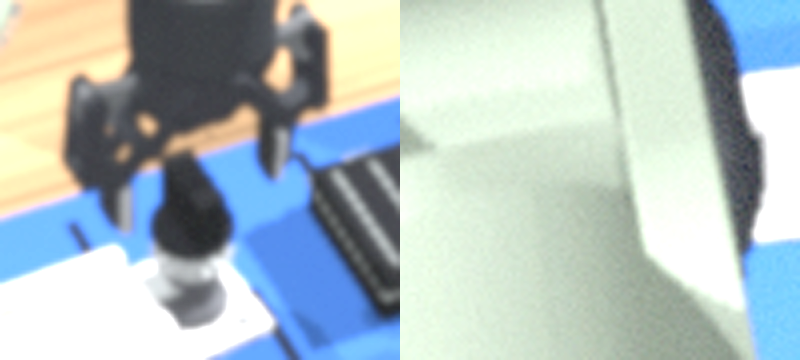

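The bar, at about (190,180) in the left panel, sits midway between the fingertips at (120,225) and (272,175), so the tool is centred. Closing.

>>> jog_arm(
  travel=[
    [-0.0005, -0.0005, 0],
    [-0.0005, -0.0005, 0],
    [-0.0005, -0.0005, 0],
    [-0.0005, -0.0005, 0],
    [-0.0005, -0.0005, 0],
  ],
  dr=[
    [0, 0, 0],
    [0, 0, 0],
    [0, 0, 0],
    [0, 0, 0],
    [0, 0, 0],
  ],
  claw=1,
  grip_force=50,
)

```text
time_s: 2.28
tcp_pos: [0.5104, 0.0805, 0.2008]
orientation: [0.0, -0.026, 1.0, 0.0]
contact_force: [-0.4, 0.7, 0.3]
gripper_width: 0.0254
grip_force: 0.0
```

>>> jog_arm(
  travel=[
    [0, 0, 0],
    [0, 0, 0],
    [0, 0, 0],
    [0, 0, 0],
    [0, 0, 0],
  ],
  dr=[
    [0, 0, 0],
    [0, 0, 0],
    [0, 0, 0],
    [0, 0, 0],
    [0, 0, 0],
  ],
)

```text
time_s: 2.7
tcp_pos: [0.5104, 0.0798, 0.2005]
orientation: [0.0, -0.025, 1.0, -0.0]
contact_force: [0.5, -6.0, 2.0]
gripper_width: 0.0195
grip_force: 52.3
```

```bash
python3 st.py
```

```text
2.7 [0.5104 0.0798 0.2005] ytool deg 92.91 z [ 0.    -0.001 -1.   ] F [ 0.5 -6.   2. ] M [-1.35 -0.19  0.  ] w 0.019516214493100762 52.326393127441406 [-0.37  0.4   0.14  1.93 -0.07  0.81  1.42]
to knob, tool axes [ 0.0002 -0.0008  0.0005]
```

>>> jog_arm(
  travel=[
    [0, -0.0007, 0.002],
    [0, -0.0007, 0.004],
    [0, -0.0007, 0.006],
    [0, -0.0007, 0.008],
    [0, -0.0007, 0.0095],
  ],
  dr=[
    [0, 0, 0],
    [0, 0, 0],
    [0, 0, 0],
    [0, 0, 0],
    [0, 0, 0],
  ],
)

```text
time_s: 3.12
tcp_pos: [0.5105, 0.0796, 0.1908]
orientation: [0.0, -0.026, 1.0, -0.0]
contact_force: [0.0, -4.6, 10.0]
gripper_width: 0.0192
grip_force: 53.3
```

>>> jog_arm(
  travel=[
    [0, 0, 0],
    [0, 0, 0],
    [0, 0, 0],
    [0, 0, 0],
  ],
  dr=[
    [0, 0, 0],
    [0, 0, 0],
    [0, 0, 0],
    [0, 0, 0],
  ],
)

```text
time_s: 3.45
tcp_pos: [0.5105, 0.0796, 0.191]
orientation: [0.0, -0.026, 1.0, 0.0]
contact_force: [-0.4, -3.9, 9.7]
gripper_width: 0.0189
grip_force: 53.3
```

```bash
python3 st.py
```

```text
3.45 [0.5105 0.0796 0.191 ] ytool deg 92.93 z [ 0.001  0.    -1.   ] F [-0.4 -3.9  9.7] M [-0.89  0.21 -0.04] w 0.01890782270573712 53.318238258361816 [-0.37  0.42  0.13  1.94 -0.08  0.79  1.43]
to knob, tool axes [ 0.0003 -0.0006 -0.009 ]
```

Pressed about 9 mm with 10 N. Turning clockwise.

>>> jog_arm(
  travel=[
    [0, -0.0005, 0],
    [0, -0.0005, 0],
    [0, -0.0005, 0],
    [0, -0.0005, 0],
    [0, -0.0005, 0],
  ],
  dr=[
    [0, 0, 0.08],
    [0, 0, 0.16],
    [0, 0, 0.24],
    [0, 0, 0.32],
    [0, 0, 0.4],
  ],
)

```text
time_s: 3.87
tcp_pos: [0.5107, 0.0791, 0.1911]
orientation: [0.0, 0.175, 0.984, 0.0]
contact_force: [-0.0, -4.3, 9.0]
gripper_width: 0.019
grip_force: 53.4
```

>>> jog_arm(
  travel=[
    [0, 0, 0],
    [0, 0, 0],
  ],
  dr=[
    [0, 0, 0],
    [0, 0, 0],
  ],
)

```text
time_s: 4.03
tcp_pos: [0.5107, 0.0792, 0.191]
orientation: [0.0, 0.174, 0.985, 0.0]
contact_force: [-0.9, -4.2, 9.3]
gripper_width: 0.0192
grip_force: 53.4
```

```bash
python3 st.py; cat > look.py <<'E'
import sys
from station import read_camera
from h import *
o=[]
for n,(x0,y0,w,h) in(("scene",(250,160,66,50)),("top",(335,210,66,50))):
    c=read_camera(n);pickle.dump(c,open(n+"_"+sys.argv[1]+".pkl","wb"))
    o.append(cv2.resize(c["image"][y0:y0+h,x0:x0+w],None,fx=6,fy=6,interpolation=cv2.INTER_CUBIC))
cv2.imwrite(f"pics/{sys.argv[1]}.png",np.hstack(o))
E
python3 look.py g
```

```text
4.0333 [0.5107 0.0792 0.191 ] ytool deg 69.98 z [ 0.001 -0.    -1.   ] F [-0.9 -4.2  9.3] M [-0.89 -0.05  0.01] w 0.01917496996098332 53.35180699825287 [-0.45  0.42  0.24  1.94 -0.14  0.79  1.08]
to knob, tool axes [ 0.0003 -0.0003 -0.009 ]
```

View pics/g.png

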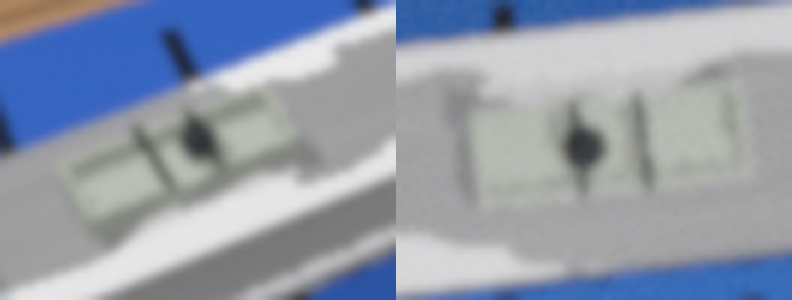

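In the top panel the ball is at (583,147), with the marks at x≈577 and 642, so the midpoint is about 609. The ball is still about 8 mm short (tilt ≈ -0.040), and the clutch is driving. Turning about 0.4 rad more.

>>> jog_arm(
  travel=[
    [0, 0, 0],
    [0, 0, 0],
    [0, 0, 0],
    [0, 0, 0],
    [0, 0, 0],
  ],
  dr=[
    [0, 0, 0.08],
    [0, 0, 0.16],
    [0, 0, 0.24],
    [0, 0, 0.32],
    [0, 0, 0.4],
  ],
)

```text
time_s: 4.55
tcp_pos: [0.5107, 0.0789, 0.191]
orientation: [0.0, 0.368, 0.93, 0.0]
contact_force: [-1.1, -5.8, 9.2]
gripper_width: 0.0191
grip_force: 53.4
```

>>> jog_arm(
  travel=[
    [0, 0, 0],
    [0, 0, 0],
    [0, 0, 0],
    [0, 0, 0],
    [0, 0, 0],
  ],
  dr=[
    [0, 0, 0],
    [0, 0, 0],
    [0, 0, 0],
    [0, 0, 0],
    [0, 0, 0],
  ],
)

```text
time_s: 4.97
tcp_pos: [0.5107, 0.0789, 0.191]
orientation: [0.0, 0.366, 0.931, 0.0]
contact_force: [-0.6, -5.0, 9.2]
gripper_width: 0.0192
grip_force: 53.3
```

```bash
python3 st.py; python3 look.py k
```

```text
4.9667 [0.5107 0.0789 0.191 ] ytool deg 47.08 z [ 0.001 -0.    -1.   ] F [-0.6 -5.   9.2] M [-1.14 -0.09 -0.02] w 0.01917826486005566 53.33015263080597 [-0.52  0.43  0.34  1.95 -0.2   0.79  0.75]
to knob, tool axes [ 0.0003 -0.0002 -0.009 ]
```

View pics/k.png

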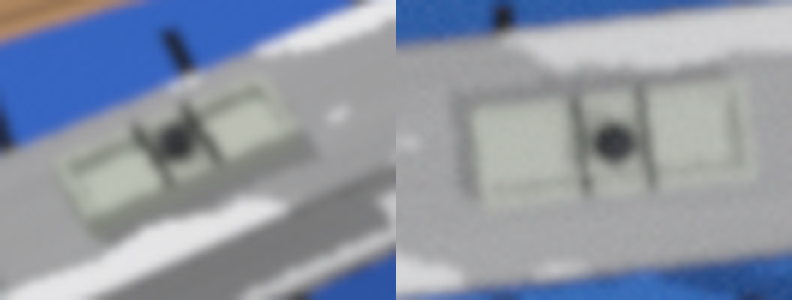

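In the top panel the ball is at (614,143), midway between the marks at x≈580 and 648. The scene panel agrees. The knob is still pressed about 9 mm with 9 N, so I'm handing in.

```bash
python3 -c "
from station import job
print(job.sign_off())"
```

```text
the job is handed in; nothing more can be done
None
```

I turned the knob about 0.8 rad clockwise until the ball sat midway between the marks, and handed the job in at about 5 s with the knob still gripped and pressed down about 9 mm; no verdict came back.

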